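# Wind the support jack up to its stop

### The arm

A 6-joint arm with a two-finger parallel gripper is mounted at the origin on a cart in front of the work surface, level with it; the furniture and walls round the work are solid. World frame = base frame: x ahead of the robot, y to its left, z up, the work surface at z = 0. Lengths are in m, angles in degrees, forces in N, time in s.
With the tool pointing down it reaches from about 0.35 to 0.925 m from the base axis. Payload 6.4 kg.
Tool frame: the origin (TCP) lies on the centre line of the jaws, within the pads' length; the fingertips stand 19 mm ahead of it and the grasp point (between the pads) is the TCP (robot.nose_length is the distance from the TCP to the fingertips, in m); z points along the fingers, y is the direction in which the jaws open and shut (so a half turn about z gives the same grasp; the last joint's range is limited). The gripper opens to 85 mm and grips with 20 to 120 N. Pads are 22 mm wide; open, the fingers measure 114 mm over their backs; the gripper's body (76 mm by 85 mm) begins 54 mm behind the grasp point. The pads swing forward as they close: fully open they stand 13 mm farther back than shut.
Start: joints at [-84.116, 14.043, 89.255, -0, 76.702, -9.975], TCP at [0.178, -0.625, 0.25] pointing down, gripper open.
Joint ranges: [-179.41, 179.41], [-58.25, 129.5], [7.25, 145.43], [-54.29, 234.29], [11.92, 165.04], [-157.13, 157.13]. Speed limits (degrees/s): [147.25, 147.25, 180, 180, 180, 180].

### API

Orientations are given as [roll, pitch, yaw] about the fixed x, y, z axes, in that order (R = Rz(yaw) Ry(pitch) Rx(roll)).
In Python, from workcell import robot gives the robot as it stands. The module is installed in compiled form; this text tells all that it offers.
- The arm moves only by the tool jog_arm, never from a script. Its argument "steps" is one flat list of numbers, 7 for each row, row after row: the turn, a rotation vector about the tool's x, y, z in rad, then the shift along the tool's x, y, z in mm, then the closure in counts, from 0 (fully open) to 255 (shut). A call has 1 to 10 rows; each row shifts and turns the commanded pose from where the row before left it, along the tool's axes as they then stand; what a row does not reach is not made up. A row lasts 1/8 s, in which the tool goes at most 62.5 mm and 10.7 degrees, less where a joint would pass 70% of its speed; a pose out of reach is approached as far as the arm can. A call is refused whole if a number of a shift passes 62.5 or a number of a turn 0.188, either way. A call with a gripper value outside its range is refused whole. The fingers move at their own pace and stop on an object; "squeeze" is the grip in N (left out, the last holds). Time passes only in rows, so rows that do not move let the fingers close. It gives the time, the measured TCP pose, the force and the opening at its end, in the units of the state.
- robot.get_state(): the state, without advancing time (a new reading comes with each control period).
- robot.read_camera(name): name is "scene" or "top" or "wrist"; returns the picture (480x640x3 uint8, red, green, blue); there is no depth.
- robot.get_calibration(name): a dict with "camera_matrix" (3x3 intrinsics, pixels), "R" (3x3) and "t" (3): a world point X has camera coordinates R X + t; the wrist camera has in their place "hand_eye" (4x4, takes a point from camera to tool coordinates, whose origin is the TCP and whose axes are the flange's). Camera axes: x right, y down, z forward; pixel columns grow to the right and rows downward; lengths in m; the calibration is good to about 2 mm. A picture is of the moment at which its call begins: read the wrist's pose just before it. get_calibration takes no time and is no camera call.
- robot.job_done(): hands the job in, once; it reports no verdict.
The state is a dict: "clock": time; "q": joint angles; "qvel": joint speeds; "effort": joint torques, N m; "ee_pos": TCP position; "tool_rot": TCP orientation; "contact_force": force on the tool from outside, world axes, zero at the start; "moment": the same for the moment, N m; "gripper_width": finger opening in m.
Only numpy, scipy, OpenCV 4.12 (cv2) and the standard library are available. Lean on these libraries where they do the work, as an engineer would, in place of code of your own. Each camera call takes 0.05 s, during which the arm holds its last target. There are 200 camera calls.

### The job

Fit the loose crank handle onto the square drive on top of the small screw jack, pushed fully down, and wind it clockwise (seen from above) by its spinning knob until the jack's pad comes up snug against the rubber stop under the beam, leaning on the crank firmly once it is there. Go gently: do not jam the crank on, drag sideways on the drive or force the screw past the stop, and turn the screw only with the crank. Leave the crank on the drive and the things lying around where they are.

Things in the scene. Friction and masses are not known exactly. Their poses are not given: they have to be found in the camera images.
- crank: Loose crank handle, 0.22 kg, standing on its hub. Origin: centre of the hub's underside; z up, x towards the knob. Dark steel hub 36 x 36 mm, 25 mm high, with a blind square socket in its underside: 13.4 mm wide (sides along x, y), 20 mm deep, mouth not chamfered. An aluminium arm 14 mm wide (z = 15 to 24 mm) runs along x to the knob.
- boss_mid (a point): Centre of the crank's square boss, 24 x 24 mm with sides along the crank's x and y, that stands on the hub from 25 to 58 mm above the hub's underside (this point at 42 mm). The crank can be carried by it. Axes as the crank's.
- knob_mid (a point): Middle of the crank's knob: a black upright cylinder, 24 mm in diameter, from 29 to 75 mm above the hub's underside (this point at 52 mm), 64 mm from the hub's axis along the crank's x. It spins freely about its own upright axis, so the hand holding it need not turn while winding. Axes as the crank's.
- jack: Grey screw jack fixed to the bench. Origin on the bench under the screw's axis; x towards pad and beam, z up. Base 180 x 84 mm (x -45 to 135); column on the axis; post at x = 118 mm carries a beam, top 100 mm high. The square drive stands on a 30 mm round collar (collar top 105 mm, drive top 123 mm); a seated crank rests its hub on the collar. Nothing but the drive is higher than the collar.
- shaft_top (a point): Centre of the top of the jack's square steel drive: 12 x 12 mm, 18 mm tall, its top 5 mm turned to a round cone from 12 to 7 mm. It turns with the screw, x and y along its flats; the crank fits in any of four positions. Clockwise from above raises the pad, 12 mm a turn; steady friction about 0.1 N m; it stays where it is left.
- pad_top (a point): Centre of the top of the jack's round steel pad, 42 mm wide, on the lifting arm 78 mm along the jack's x. It starts 15 to 28 mm below the stop.
- stop_face (a point): Centre of the underside of the rubber stop under the beam, straight above the pad, 84 mm above the bench. The pad is up when it meets this point; from there the crank stiffens, each further degree adding 0.5 to 1 N at the knob. A firm lean is about 8 N at the knob; 20 N is too much (contact forces in the socket, on its short lever, are some ten times the push at the knob).
- wood_block: Small weathered wood block, 40 x 60 x 20 mm, origin under its centre: leave it alone.
- hex_key: Black hex key, 35 x 95 x 9 mm, origin under its centre: leave it alone.
- tape_roll: Flat blue roll of tape, 84 mm wide, 19 mm high, origin under its centre: leave it alone.

How it is judged:
By the outcome, as a careful person would: the job done as asked, in the order asked, and still so for the second after the job is handed in, with the robot touching nothing.
It also fails if it takes over 72 s, if anything falls off the work surface, if the arm or the gripper's body presses on something with over 40 N, if the wrist force passes 120 N, or if a joint passes its speed limit or range.

## Working session

There is one attempt and no reset: what is moved stays moved. The work goes in short steps, Python scripts to look and compute and a tool call to move; the robot and the scene stay as the last step left them, time stands still between calls to the robot, and variables do not carry over. Pictures are saved under pics/ and viewed, about 8 in all and at most 12, crops included, and the job is handed in when it is done.

Besides the shell and the picture viewer there is one more tool, called after "Request:" as name(argument=value, ...) on one line, values as JSON. jog_arm: Moves the arm, as the interface text tells. Its arguments: {"type":"object","properties":{"steps":{"type":"array","items":{"type":"number"}},"squeeze":{"type":"number"}},"required":["steps"]}

```bash
mkdir -p pics; python3 - <<'E'
from workcell import robot
import cv2,numpy as np
s=robot.get_state(); print({k:np.round(v,4).tolist() for k,v in s.items()})
for n in ["scene","top","wrist"]:
    c=robot.get_calibration(n); print(n,{k:np.round(v,4).tolist() for k,v in c.items()})
    im=robot.read_camera(n); cv2.imwrite(f"pics/{n}0.png",im[...,::-1])
E
```

```text
{'clock': 0.0, 'q': [-84.1178, 14.0847, 89.3266, -0.001, 76.7043, -9.974], 'qvel': [0.0212, 0.0774, -0.0598, -0.0152, -0.0736, -0.007], 'effort': [-0.0014, -42.9515, -32.613, -0.0003, 0.0054, 0.0], 'ee_pos': [0.1776, -0.6247, 0.2492], 'tool_rot': [-179.886, -0.0191, 15.8564], 'contact_force': [0.0276, 1.1406, 0.1133], 'moment': [0.024, -0.0197, 0.0136], 'gripper_width': 0.0855}
scene {'camera_matrix': [[475.482, 0.0, 315.9171], [0.0, 475.482, 236.0411], [0.0, 0.0, 1.0]], 'R': [[0.8207, -0.5713, 0.0074], [-0.4256, -0.6199, -0.6593], [0.3813, 0.5379, -0.7519]], 't': [-0.6422, 0.0907, 0.8746]}
top {'camera_matrix': [[524.8714, 0.0, 318.525], [0.0, 524.8714, 237.6801], [0.0, 0.0, 1.0]], 'R': [[0.0274, -0.9992, -0.0288], [-0.9929, -0.0238, -0.1169], [0.1161, 0.0318, -0.9927]], 't': [-0.3326, 0.5581, 0.8906]}
wrist {'camera_matrix': [[430.1545, 0.0, 307.4771], [0.0, 430.1545, 236.4129], [0.0, 0.0, 1.0]], 'hand_eye': [[0.0001, -0.9595, -0.2817, 0.0712], [1.0, 0.0001, 0.0, 0.0013], [0.0, -0.2817, 0.9595, -0.1244], [0.0, 0.0, 0.0, 1.0]]}
```

View pics/scene0.png

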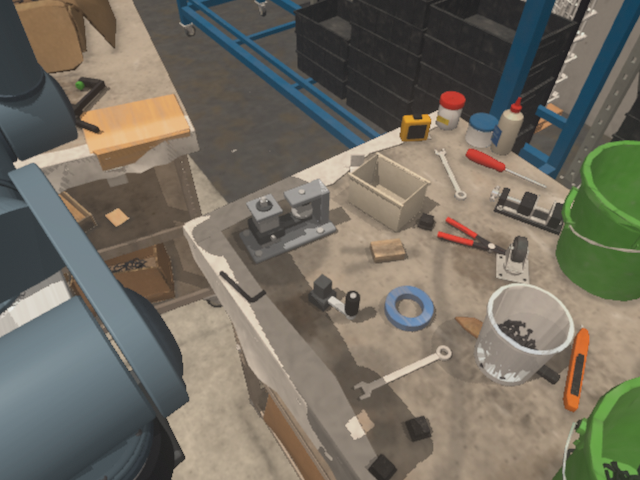

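View pics/top0.png

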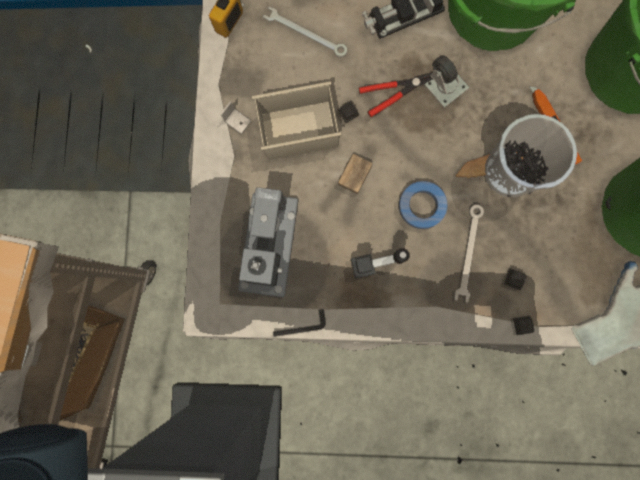

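Scene: the crank's boss is at about (322,285) and its knob top at (352,295), with the jack's drive at about (267,205). Top: boss (362,264), knob (401,256), drive (257,265), with the beam towards +x. I'll do a rough triangulation next.

```bash
cat > h.py <<'E'
from workcell import robot
import cv2,numpy as np
from scipy.spatial.transform import Rotation as Ro
def pose():
    s=robot.get_state(); T=np.eye(4); T[:3,:3]=Ro.from_euler('xyz',s['tool_rot'],degrees=True).as_matrix(); T[:3,3]=s['ee_pos']; return T
def cam(n,T=None):
    c=robot.get_calibration(n); K=np.array(c['camera_matrix'])
    if n=='wrist':
        W=T@np.array(c['hand_eye']); return K,W[:3,:3],W[:3,3]
    R=np.array(c['R']); return K,R.T,-R.T@np.array(c['t'])
def ray(C,uv):
    K,R,o=C; d=R@np.linalg.solve(K,[*uv,1.]); return o,d/np.linalg.norm(d)
def plane(C,uv,z):
    o,d=ray(C,uv); return o+d*(z-o[2])/d[2]
def tri(*rs):
    A=sum(np.eye(3)-np.outer(d,d) for o,d in rs); b=sum((np.eye(3)-np.outer(d,d))@o for o,d in rs)
    p=np.linalg.solve(A,b); return p,[round(1e3*np.linalg.norm(np.cross(p-o,d)),1) for o,d in rs]
E
python3 - <<'E'
from h import *
np.set_printoptions(precision=4,suppress=True)
t=cam('top');s=cam('scene')
for n,a,b,z in [('boss',(362,264),(321,283),.058),('knob',(401,256),(352,294),.075),('drive',(257,265),(267,203),.123)]:
    print(n,tri(ray(t,a),ray(s,b)),plane(t,a,z),plane(s,b,z))
print(plane(t,(268,190),.1))
a=cv2.imread('pics/top0.png')[170:345,175:475];b=cv2.imread('pics/scene0.png')[150:350,200:440]
cv2.imwrite('pics/c0.png',np.vstack([cv2.resize(a,(700,408)),]))
E
```

```text
boss (array([ 0.5201, -0.3934,  0.0483]), [np.float64(1.0), np.float64(1.0)]) [ 0.5203 -0.3933  0.058 ] [ 0.5151 -0.3985  0.058 ]
knob (array([ 0.5345, -0.4563,  0.0784]), [np.float64(1.0), np.float64(1.0)]) [ 0.5339 -0.4562  0.075 ] [ 0.5369 -0.4551  0.075 ]
drive (array([ 0.513 , -0.2253,  0.1094]), [np.float64(2.4), np.float64(2.4)]) [ 0.5101 -0.2262  0.123 ] [ 0.5089 -0.2388  0.123 ]
[ 0.6345 -0.2358  0.1   ]
```

Request:
jog_arm(steps=[0,0,0,47,-31,0,0,0,0,0,47,-31,0,0,0,0,0,47,-31,0,0,0,0,0,47,-31,0,0,0,0,0,47,-31,0,0,0,0,0,47,-31,0,0,0,0,0,47,-31,0,0,0,0,0,47,-31,0,0,0,0,0,47,-31,0,0])

```text
clock: 1.27
ee_pos: [0.5092, -0.2396, 0.2501]
tool_rot: [-180.0, 0.0, 15.9]
contact_force: [0.6, -0.3, 0.2]
gripper_width: 0.0851
```

Request:
jog_arm(steps=[0,0,-0.169,0,0,0,0,0,0,-0.169,0,0,0,0,0,0,-0.169,0,0,0,0,0,0,-0.169,0,0,0,0,0,0,-0.169,0,0,0,0,0,0,-0.169,0,0,0,0,0,0,-0.169,0,0,0,0,0,0,-0.169,0,0,0,0,0,0,-0.169,0,0,0,0,0,0,0,0,0,0,0])

```text
clock: 2.52
ee_pos: [0.5081, -0.2412, 0.25]
tool_rot: [-180.0, -0.0, 102.9]
contact_force: [-0.1, -1.3, -0.2]
gripper_width: 0.0857
```

```bash
python3 - <<'E'
from h import *
np.set_printoptions(precision=4,suppress=True)
s=robot.get_state();print(s['clock'],s['q'],s['ee_pos'],s['tool_rot'],s['contact_force'])
T=pose();im=robot.read_camera('wrist');cv2.imwrite('pics/w1.png',im[...,::-1]);np.save('w1.npy',T)
E
```

```text
2.525 [-36.9407   2.3997 102.2331   0.0032  75.4002 -49.8305] [ 0.5081 -0.2412  0.25  ] [-179.9811   -0.0272  102.8889] [-0.1214 -1.3162 -0.1519]
```

View pics/w1.png

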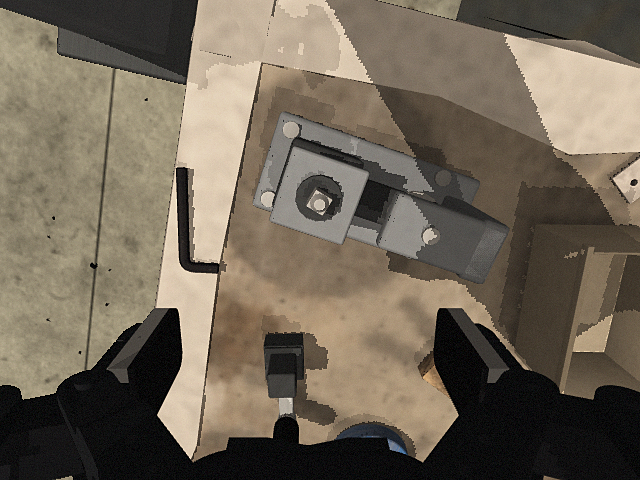

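The wrist view shows the drive's cone top at about (319,203) and the crank's boss top at about (284,372). I'll take a second, lower view for parallax.

Request:
jog_arm(steps=[0,0,0,-25,0,25,0,0,0,0,-25,0,25,0,0,0,0,0,0,0,0,0,0,0,0,0,0,0])

```text
clock: 3.08
ee_pos: [0.5197, -0.2897, 0.2009]
tool_rot: [180.0, 0.0, 102.9]
contact_force: [0.4, -0.2, 0.3]
gripper_width: 0.0856
```

```bash
python3 - <<'E'
from h import *
np.set_printoptions(precision=4,suppress=True)
T=pose();im=robot.read_camera('wrist');cv2.imwrite('pics/w2.png',im[...,::-1]);np.save('w2.npy',T)
T1=np.load('w1.npy');C1=cam('wrist',T1);C2=cam('wrist',T)
p=plane(C1,(319,203),.123);q=plane(C1,(284,372),.058);print(T[:3,3],p,q)
K,R,o=C2
for P in(p,q):
    c=R.T@(P-o);print((K@c/c[2])[:2])
a=cv2.imread('pics/w1.png')[140:260,240:380];c=R.T@(p-o);u,v=(K@c/c[2])[:2].astype(int)
b=im[max(v-75,0):v+75,u-88:u+88,::-1]
cv2.imwrite('pics/c1.png',np.vstack([cv2.resize(cv2.imread('pics/w2.png'),(400,300)),]) )
cv2.imwrite('pics/c1.png',np.hstack([cv2.resize(a,(390,334),interpolation=2),cv2.resize(b,(400,334),interpolation=2)]))
print(max(v-75,0),u-88,b.shape)
E
```

```text
[ 0.5197 -0.2897  0.2009] [ 0.5106 -0.2229  0.123 ] [ 0.52   -0.3839  0.058 ]
[321.5939 117.2257]
[278.2835 350.7287]
42 233 (150, 176, 3)
```

View pics/c1.png

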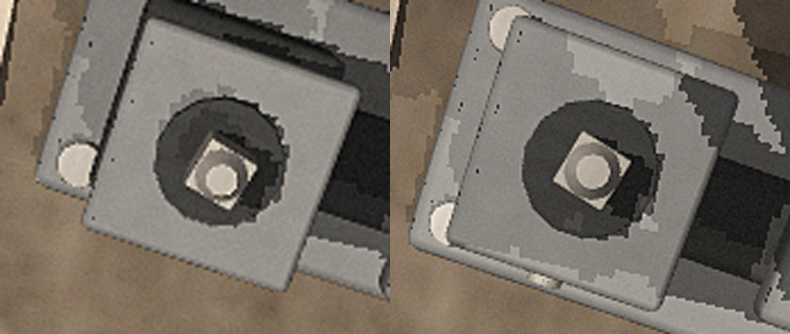

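The crops show the drive square rotated relative to the column, with its round tip at about (319.3,205) in w1 and (322.3,118.8) in w2. I'll refine this by contours.

```bash
python3 - <<'E'
from h import *
np.set_printoptions(precision=4,suppress=True)
C1=cam('wrist',np.load('w1.npy'));C2=cam('wrist',np.load('w2.npy'))
print(tri(ray(C1,(319.3,205)),ray(C2,(322.3,118.8))), plane(C1,(319.3,205),.123),plane(C2,(322.3,118.8),.123))
im=cv2.imread('pics/w2.png');x0,y0,k=295,92,8
g=cv2.resize(im[y0:y0+54,x0:x0+54],None,fx=k,fy=k,interpolation=cv2.INTER_CUBIC)
gr=cv2.GaussianBlur(cv2.cvtColor(g,cv2.COLOR_BGR2GRAY),(9,9),0)
# collar dark disc and drive inside: bright pixels near drive
for th in(100,120,140):
    m=(gr>th).astype(np.uint8);n,l,st,ce=cv2.connectedComponentsWithStats(m)
    i=l[int((118.8-y0)*k),int((322.3-x0)*k)]
    m=(l==i).astype(np.uint8);c=max(cv2.findContours(m,0,2)[0],key=cv2.contourArea);r=cv2.minAreaRect(c)
    bx=cv2.boxPoints(r)/k+[x0,y0];W=np.array([plane(C2,p,.118) for p in bx])
    e=W-np.roll(W,1,0);print(th,i,bx.round(1).tolist(),W.mean(0),np.linalg.norm(e,axis=1)*1e3,np.degrees(np.arctan2(e[:,1],e[:,0]))%90)
# crank in both: dark top of boss + knob
a=cv2.imread('pics/w1.png')[310:450,220:360];b=im[280:440,200:376]
cv2.imwrite('pics/c2.png',np.hstack([cv2.resize(a,(400,400),interpolation=2),cv2.resize(b,(396,400)),]))
E
```

```text
(array([ 0.5109, -0.2235,  0.1257]), [np.float64(0.1), np.float64(0.1)]) [ 0.511 -0.224  0.123] [ 0.511  -0.2235  0.123 ]
100 3 [[303.6, 122.9], [317.7, 100.4], [339.8, 114.2], [325.7, 136.7]] [ 0.5109 -0.2235  0.118 ] [12.1199 11.9497 11.9515 12.0497] [71.7613 69.9855 72.2603 70.8035]
120 3 [[304.1, 123.1], [317.7, 100.6], [335.8, 111.6], [322.2, 134.1]] [ 0.51   -0.2232  0.118 ] [ 9.844  11.794   9.7079 11.8722] [72.4953 70.7511 72.9773 71.4211]
140 6 [[304.5, 123.2], [317.6, 100.8], [335.5, 111.3], [322.4, 133.7]] [ 0.51   -0.2231  0.118 ] [ 9.6573 11.6428  9.5241 11.7166] [73.3896 71.6834 73.8528 72.3473]
```

View pics/c2.png

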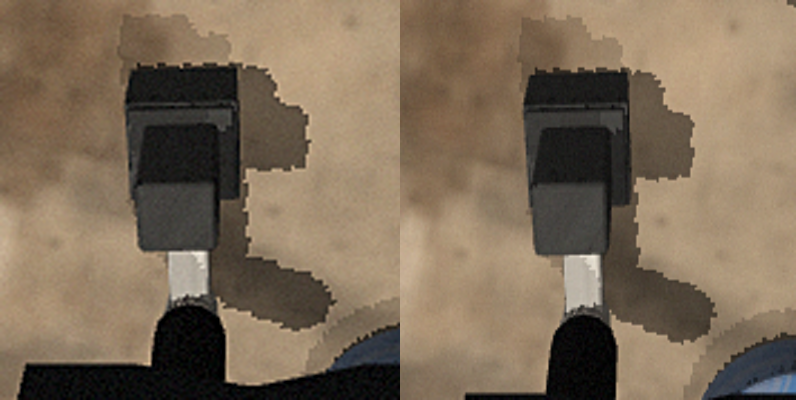

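The crops show the boss top centred at about (282.7,386) in w1 and (276,367.6) in w2, nearly aligned with the tool.

```bash
python3 - <<'E'
from h import *
np.set_printoptions(precision=4,suppress=True)
C1=cam('wrist',np.load('w1.npy'));T=np.load('w2.npy');C2=cam('wrist',T)
a=np.array([(142,181),(219,181),(218,251),(138,251)])*.35+[220,310]
b=(np.array([(535,185),(609,182),(608,254),(531,254)])-[400,0])*[.4444,.4]+[200,280]
P=np.array([tri(ray(C1,u),ray(C2,v))[0] for u,v in zip(a,b)]);print(P,P.mean(0))
for C,c in((C1,a),(C2,b)):
    W=np.array([plane(C,u,.058) for u in c]);e=np.roll(W,-1,0)-W
    print(W.mean(0),np.linalg.norm(e,axis=1),np.degrees(np.arctan2(e[:,1],e[:,0])))
m=P[:,:2].mean(0)
print('d tool to crank',T[:3,:3].T@(np.r_[W.mean(0)[:2],.15]-T[:3,3])*1e3)
E
```

```text
[[ 0.5087 -0.396   0.0467]
 [ 0.531  -0.3855  0.0542]
 [ 0.5339 -0.398   0.0697]
 [ 0.5108 -0.3989  0.0756]] [ 0.5211 -0.3946  0.0616]
[ 0.5218 -0.3973  0.058 ] [0.0228 0.0243 0.0241 0.0243] [  12.9103  -78.222  -167.088    98.6396]
[ 0.5212 -0.3976  0.058 ] [0.0232 0.0234 0.0246 0.0226] [  15.3077  -78.3731 -167.059    97.9299]
d tool to crank [-105.4825  -22.7977   50.8919]
```

Request:
jog_arm(steps=[0,0,0,-35,-8,10,0,0,0,0,-35,-8,20,0,0,0,0,-35,-7,30,0,0,0,0,0,0,10,0,0,0,0,0,0,0,0,0,0,0,0,0,0,0])

```text
clock: 3.88
ee_pos: [0.5216, -0.3968, 0.132]
tool_rot: [179.9, 0.1, 103.1]
contact_force: [0.6, 0.5, 0.1]
gripper_width: 0.0852
```

```bash
python3 - <<'E'
from h import *
T=pose();im=robot.read_camera('wrist');cv2.imwrite('pics/w3.png',im[...,::-1]);np.save('w3.npy',T);print(T[:3,3])
b=im[160:400,200:440,::-1];cv2.imwrite('pics/c3.png',cv2.resize(b,(600,600),interpolation=2))
E
```

```text
[ 0.52161222 -0.39680434  0.13197697]
```

View pics/c3.png

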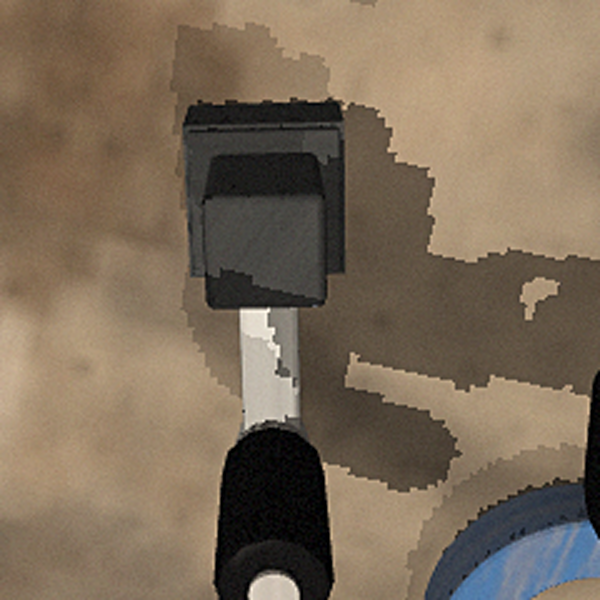

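The boss top fills crop corners (205,197), (323,193), (327,305) and (206,307), and the knob's cap is centred at about (274,587).

```bash
python3 - <<'E'
from h import *
np.set_printoptions(precision=4,suppress=True)
T=np.load('w3.npy');C=cam('wrist',T)
c=np.array([(205,197),(323,193),(327,305),(206,307)])*.4+[200,160]
W=np.array([plane(C,u,.058) for u in c]);e=np.roll(W,-1,0)-W
print(W.mean(0),np.linalg.norm(e,axis=1),np.degrees(np.arctan2(e[:,1],e[:,0])))
k=plane(C,(309.6,394.8),.075);d=k-W.mean(0);print(k,np.hypot(*d[:2]),np.degrees(np.arctan2(d[1],d[0])))
C2=cam('wrist',np.load('w2.npy'));print(tri(ray(C2,(276,367.6)),ray(C,c.mean(0))))
print(T[:3,:3].T@(W.mean(0)-T[:3,3])*1e3, pose()[:3,3])
E
```

```text
[ 0.5208 -0.3974  0.058 ] [0.0227 0.0232 0.024  0.0228] [  15.09    -74.138  -165.9244  102.6199]
[ 0.5369 -0.4594  0.075 ] 0.06414160929492188 -75.39758136263926
(array([ 0.5209, -0.3968,  0.0591]), [np.float64(0.3), np.float64(0.3)])
[-0.2274 -1.0355 73.9763] [ 0.5216 -0.3969  0.1321]
```

Request:
jog_arm(steps=[0,0,-0.028,0,-1,20,60,0,0,0,0,0,30,60,0,0,0,0,0,22,60,0,0,0,0,0,10,100,0,0,0,0,0,0,150,0,0,0,0,0,0,255,0,0,0,0,0,0,255,0,0,0,0,0,0,255,0,0,0,0,0,0,255], squeeze=50)

```text
clock: 5.05
ee_pos: [0.5202, -0.3982, 0.0492]
tool_rot: [180.0, 0.1, 104.6]
contact_force: [0.4, 0.5, 2.5]
gripper_width: 0.023
```

Request:
jog_arm(steps=[0,0,0,0,0,-30,255,0,0,0,0,0,-60,255,0,0,0,0,0,-60,255,0,0,0.145,0,0,0,255,0,0,0.145,0,0,0,255,0,0,0.145,0,0,0,255,0,0,0.146,0,0,0,255])

```text
clock: 5.92
ee_pos: [0.5194, -0.3973, 0.1975]
tool_rot: [-179.9, -0.0, 71.0]
contact_force: [-0.4, 0.4, -3.1]
gripper_width: 0.023
```

```bash
python3 - <<'E'
from h import *
np.set_printoptions(precision=4,suppress=True)
T=pose();s=robot.get_state();print(T[:3,3],s['tool_rot'],s['gripper_width'],s['contact_force'])
d=np.array([.5109,-.2235,T[2,3]])-25.6e-3*T[:3,0]-T[:3,3];print(T[:3,:3].T@d*1e3)
E
```

```text
[ 0.5194 -0.3973  0.1975] [-179.9212   -0.0401   71.045 ] 0.02298177530117772 [-0.4332  0.43   -3.078 ]
[136.0285 -64.4635   0.2018]
```

Request:
jog_arm(steps=[0,0,0,20,-9,0,255,0,0,0,40,-20,0,255,0,0,0,40,-20,0,255,0,0,0,26,-11,0,255,0,0,0,10,-4,0,255,0,0,0,0,0,0,255,0,0,0,0,0,0,255])

```text
clock: 6.8
ee_pos: [0.5028, -0.2494, 0.1984]
tool_rot: [180.0, 0.0, 71.3]
contact_force: [0.4, -0.4, -1.5]
gripper_width: 0.0233
```

```bash
python3 - <<'E'
from h import *
np.set_printoptions(precision=4,suppress=True)
T=pose();im=robot.read_camera('wrist');np.save('w4.npy',T);cv2.imwrite('pics/w4.png',im[...,::-1])
s=robot.get_state();print(T[:3,3],s['tool_rot'],s['gripper_width'])
K,R,o=cam('wrist',T)
for P in([.5109,-.2235,.123],T[:3,3]+T[:3,:3]@[0,0,.0492]):
    c=R.T@(np.array(P)-o);print((K@c/c[2])[:2])
im2=robot.read_camera('scene');cv2.imwrite('pics/s4.png',im2[...,::-1])
b=im[160:360,200:440,::-1];cv2.imwrite('pics/c4.png',cv2.resize(b,(720,600),interpolation=2))
E
```

```text
[ 0.5028 -0.2494  0.1984] [179.9833   0.0175  71.2611] 0.023322363286524306
[305.2132 205.0724]
[306.619  279.2252]
```

View pics/c4.png

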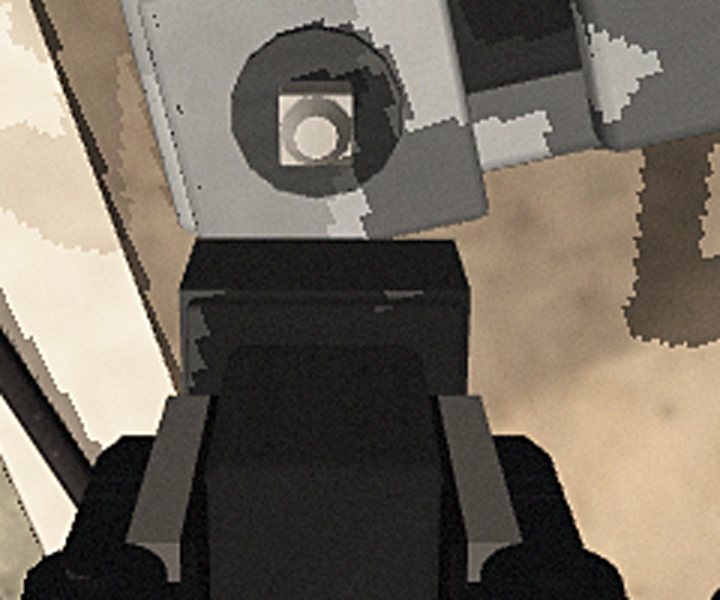

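The crop shows the drive tip at about (316,137), with the hub's front bottom edge running (197,240)–(455,240) and its front top edge (180,290)–(470,290). The two look parallel.

```bash
python3 - <<'E'
from h import *
np.set_printoptions(precision=2,suppress=True)
T=np.load('w4.npy');C=cam('wrist',T);tf=lambda p:T[:3,:3].T@(p-T[:3,3])*1e3
px=lambda c:np.array(c)/3+[200,160]
h=T[2,3]-.0492
for dz in(0,):
  for c,z in[((316,137),.123),((197,240),h),((455,240),h),((180,290),h+.025),((470,290),h+.025),((280,93),.118),((353,93),.118),((353,165),.118),((280,165),.118)]:
    print(c,tf(plane(C,px(c),z)))
E
```

```text
(316, 137) [26.85 -0.65 75.34]
(197, 240) [ 17.76 -17.26  49.19]
(455, 240) [17.76 19.01 49.2 ]
(180, 290) [ 18.97 -16.97  24.19]
(470, 290) [18.97 18.33 24.2 ]
(280, 93) [32.97 -6.44 80.34]
(353, 93) [32.97  5.27 80.34]
(353, 165) [21.11  5.35 80.35]
(280, 165) [21.11 -6.55 80.34]
```

Request:
jog_arm(steps=[0,0,0,9,-0.7,0,255,0,0,0,13,-0.7,0,255,0,0,0,4.5,0,0,255,0,0,0,0,0,10,255,0,0,0,0,0,10,255,0,0,0,0,0,4,255,0,0,0,0,0,2,255,0,0,0,0,0,2,255,0,0,0,0,0,0,255])

```text
clock: 8.02
ee_pos: [0.5099, -0.2229, 0.1703]
tool_rot: [180.0, 0.0, 71.3]
contact_force: [0.3, 0.6, -2.4]
gripper_width: 0.0235
```

Request:
jog_arm(steps=[0,0,0,0,0,2,255,0,0,0,0,0,2,255,0,0,0,0,0,0,255])

```text
clock: 8.4
ee_pos: [0.5098, -0.2228, 0.1661]
tool_rot: [-180.0, 0.0, 71.3]
contact_force: [0.2, -0.8, -2.0]
gripper_width: 0.0231
```

Request:
jog_arm(steps=[0,0,0,0,0,2,255,0,0,0,0,0,2,255,0,0,0,0,0,2,255,0,0,0,0,0,0,255])

```text
clock: 8.9
ee_pos: [0.5098, -0.2228, 0.16]
tool_rot: [-180.0, -0.0, 71.3]
contact_force: [-0.9, -1.5, -3.1]
gripper_width: 0.0234
```

Request:
jog_arm(steps=[0,0,0,0,0,2,255,0,0,0,0,0,2,255,0,0,0,0,0,0,255])

```text
clock: 9.28
ee_pos: [0.5098, -0.2228, 0.156]
tool_rot: [-180.0, 0.0, 71.3]
contact_force: [0.4, 0.2, -3.2]
gripper_width: 0.0234
```

Sliding on freely; about 1.8 mm left to the collar.

Request:
jog_arm(steps=[0,0,0,0,0,1,255,0,0,0,0,0,0.5,255,0,0,0,0,0,0,255])

```text
clock: 9.65
ee_pos: [0.5099, -0.2229, 0.1548]
tool_rot: [180.0, 0.0, 71.3]
contact_force: [-0.4, -1.7, -3.2]
gripper_width: 0.0233
```

Request:
jog_arm(steps=[0,0,0,0,0,0.5,255,0,0,0,0,0,0,255])

```text
clock: 9.9
ee_pos: [0.5099, -0.2229, 0.1543]
tool_rot: [180.0, 0.0, 71.3]
contact_force: [0.0, -1.2, -2.5]
gripper_width: 0.0231
```

Request:
jog_arm(steps=[0,0,0,0,0,0.5,255,0,0,0,0,0,0,255])

```text
clock: 10.15
ee_pos: [0.5099, -0.2229, 0.1541]
tool_rot: [180.0, 0.0, 71.3]
contact_force: [-0.7, 1.7, 0.3]
gripper_width: 0.0231
```

Request:
jog_arm(steps=[0,0,0,0,0,0.5,255,0,0,0,0,0,0,255])

```text
clock: 10.4
ee_pos: [0.51, -0.2229, 0.1541]
tool_rot: [180.0, 0.0, 71.3]
contact_force: [-3.7, 0.9, 6.2]
gripper_width: 0.0229
```

Seated: z stopped at 0.1541 and the force rose to +6 N. I'll release and go to the knob, which is 64 mm along tool −x.

Request:
jog_arm(steps=[0,0,0,0,0,-0.8,200,0,0,0,0,0,0,110,0,0,0,0,0,0,110,0,0,0,0,0,0,110,0,0,0,0,0,-20,110,0,0,0,0,0,-36,110,0,0,0,-20,0,0,110,0,0,0,-44,0,0,110,0,0,0,0,0,0,110], squeeze=25)

```text
clock: 11.52
ee_pos: [0.4882, -0.2857, 0.2093]
tool_rot: [-180.0, 0.0, 71.1]
contact_force: [-0.0, -0.3, -0.3]
gripper_width: 0.0485
```

```bash
python3 - <<'E'
from h import *
np.set_printoptions(precision=4,suppress=True)
T=pose();im=robot.read_camera('wrist');np.save('w5.npy',T);cv2.imwrite('pics/w5.png',im[...,::-1])
s=robot.get_state();print(s['clock'],T[:3,3],s['tool_rot'],s['gripper_width'],s['contact_force'])
E
```

```text
11.575 [ 0.4882 -0.2857  0.2093] [-179.9237   -0.0442   71.1788] 0.04854455791812724 [-0.539  -0.2647 -0.6233]
```

View pics/w5.png

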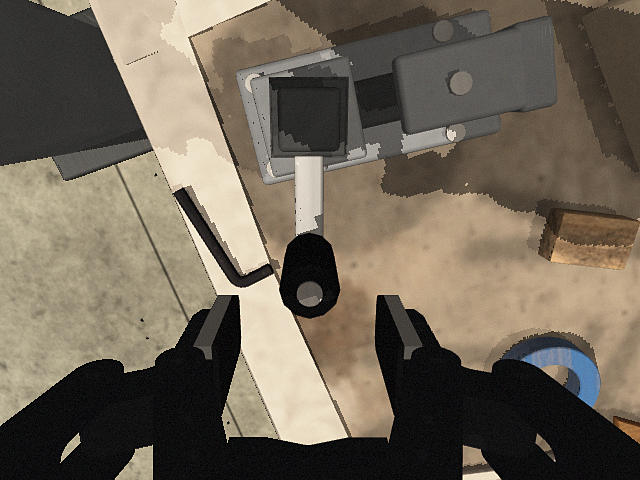

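The crank sits on the jack with its arm in line with the tool, and the knob top is at about (310,293), centred between the fingers.

```bash
python3 - <<'E'
from h import *
np.set_printoptions(precision=4,suppress=True)
T=np.load('w5.npy');C=cam('wrist',T)
for p,z in(((310,293),.180),((311,118),.163)):
    P=plane(C,p,z);print(P,T[:3,:3].T@(P-T[:3,3])*1e3)
E
```

```text
[ 0.4902 -0.284   0.18  ] [ 2.3353  1.3506 29.2856]
[ 0.5116 -0.2225  0.163 ] [67.4234  1.713  46.2841]
```

Request:
jog_arm(steps=[0,0,0,0,0,10,110,0,0,0,0,0,0,110,0,0,0,0,0,0,110])

```text
clock: 11.95
ee_pos: [0.4895, -0.2828, 0.1997]
tool_rot: [-180.0, -0.0, 71.4]
contact_force: [-0.7, -0.2, 0.4]
gripper_width: 0.0485
```

Request:
jog_arm(steps=[0,0,0,0,0,20,110,0,0,0,0,0,15,110,0,0,0,0,0,5,110,0,0,0,0,0,0,150,0,0,0,0,0,0,180,0,0,0,0,0,0,255,0,0,0,0,0,0,255,0,0,0,0,0,0,255,0,0,0,0,0,0,255])

```text
clock: 13.08
ee_pos: [0.4896, -0.2838, 0.1606]
tool_rot: [179.9, 0.0, 71.3]
contact_force: [0.4, -1.0, 2.9]
gripper_width: 0.0235
```

```bash
python3 - <<'E'
from h import *
np.set_printoptions(precision=4,suppress=True)
s=robot.get_state();print({k:np.round(v,4) for k,v in s.items()})
E
```

```text
{'clock': np.float64(13.075), 'q': array([-41.5708,   8.5314, 105.5902,  -0.0133,  65.8121, -22.8856]), 'qvel': array([-0.074 ,  0.0529, -0.1038, -0.0541,  0.0048, -0.0143]), 'effort': array([  0.6093, -34.9228, -28.4529,   0.1613,   0.1534,  -0.0005]), 'ee_pos': array([ 0.4896, -0.2838,  0.1606]), 'tool_rot': array([179.9436,   0.037 ,  71.3202]), 'contact_force': array([ 0.4426, -1.0444,  2.9106]), 'moment': array([-0.0984,  0.0034,  0.0035]), 'gripper_width': np.float64(0.0235)}
```

Radius checks out at 64.2 mm. I'll wind clockwise in 10° chords (tool frame, constant yaw), with pictures of the pad in the scene camera on the way.

Request:
jog_arm(steps=[0,0,0,0.5,-5.6,0,255,0,0,0,1.5,-5.4,0,255,0,0,0,1.8,-10.9,0,255])

```text
clock: 13.45
ee_pos: [0.4699, -0.2735, 0.1607]
tool_rot: [179.9, 0.1, 71.3]
contact_force: [2.5, -1.4, 0.9]
gripper_width: 0.0236
```

Request:
jog_arm(steps=[0,0,0,4.7,-10.1,0,255,0,0,0,6.4,-9.1,0,255,0,0,0,7.9,-7.9,0,255,0,0,0,9.1,-6.4,0,255,0,0,0,10.1,-4.7,0,255,0,0,0,10.8,-2.9,0,255,0,0,0,11.1,-1.0,0,255])

```text
clock: 14.32
ee_pos: [0.4498, -0.2018, 0.1603]
tool_rot: [179.9, 0.0, 71.3]
contact_force: [2.8, -4.8, 2.6]
gripper_width: 0.0237
```

```bash
cat > st.py <<'E'
from h import *
import sys
s=robot.get_state();p=np.array(s['ee_pos'])-[.5100,-.2229,0];print(s['clock'],np.hypot(*p[:2])*1e3,'ang wound',(-108.6-np.degrees(np.arctan2(p[1],p[0])))%360,p[2],np.round(s['contact_force'],1),np.round(s['moment'],2),s['gripper_width'])
r=np.array([p[0],p[1]])/np.hypot(*p[:2]);F=np.array(s['contact_force'][:2]);print('radial',F@r,'tangential cw',F@[r[1],-r[0]])
if len(sys.argv)>1: cv2.imwrite(f'pics/{sys.argv[1]}.png',robot.read_camera('scene')[...,::-1])
E
python3 st.py sc90
```

```text
14.325 63.82298798528749 ang wound 90.71577037238086 0.1603122702364007 [ 2.8 -4.8  2.6] [-0.72 -0.75  0.  ] 0.02373772092555356
radial -4.202429655108967 tangential cw -3.5738634152607287
```

Request:
jog_arm(steps=[0,0,0,11.1,1.0,0,255,0,0,0,10.8,2.9,0,255,0,0,0,10.1,4.7,0,255,0,0,0,9.1,6.4,0,255,0,0,0,7.9,7.9,0,255,0,0,0,6.4,9.1,0,255,0,0,0,4.7,10.1,0,255,0,0,0,2.9,10.8,0,255,0,0,0,1.0,11.1,0,255])

```text
clock: 15.5
ee_pos: [0.5296, -0.1612, 0.1592]
tool_rot: [-179.7, -0.0, 71.3]
contact_force: [-3.3, -1.5, 5.2]
gripper_width: 0.0234
```

```bash
python3 st.py sc180
```

```text
15.5 64.70590340494785 ang wound 179.0715711123832 0.15924766994451808 [-3.3 -1.5  5.2] [-0.49  0.8   0.01] 0.023393697080418403
radial -2.444078471134976 tangential cw -2.7209574726273975
```

Request:
jog_arm(steps=[0,0,0,-1.0,11.1,0,255,0,0,0,-2.9,10.8,0,255,0,0,0,-4.7,10.1,0,255,0,0,0,-6.4,9.1,0,255,0,0,0,-7.9,7.9,0,255,0,0,0,-9.1,6.4,0,255,0,0,0,-10.1,4.7,0,255,0,0,0,-10.8,2.9,0,255,0,0,0,-11.1,1.0,0,255])

```text
clock: 16.68
ee_pos: [0.5717, -0.2422, 0.1604]
tool_rot: [179.9, -0.2, 71.3]
contact_force: [2.7, 0.7, 5.5]
gripper_width: 0.0229
```

```bash
python3 st.py sc270
```

```text
16.675 64.65950974522316 ang wound 268.73431013354184 0.16038496668171798 [2.7 0.7 5.5] [ 0.46 -0.33  0.  ] 0.022939922591353534
radial 2.3981543084615287 tangential cw -1.5249303047126093
```

Request:
jog_arm(steps=[0,0,0,-11.1,-1.0,0,255,0,0,0,-10.8,-2.9,0,255,0,0,0,-10.1,-4.7,0,255,0,0,0,-9.1,-6.4,0,255,0,0,0,-7.9,-7.9,0,255,0,0,0,-6.4,-9.1,0,255,0,0,0,-4.7,-10.1,0,255,0,0,0,-2.9,-10.8,0,255,0,0,0,-1.0,-11.1,0,255,0,0,0,0,0,0,255])

```text
clock: 17.98
ee_pos: [0.4891, -0.2838, 0.1607]
tool_rot: [180.0, 0.0, 71.3]
contact_force: [-2.4, -3.4, 6.6]
gripper_width: 0.0232
```

```bash
python3 st.py sc360; python3 - <<'E'
import cv2,numpy as np
t=[cv2.resize(cv2.imread(f'pics/{n}.png')[165:265,235:345],(390,290),interpolation=cv2.INTER_CUBIC) for n in('scene0','sc90','sc180','sc360')]
cv2.imwrite('pics/m1.png',np.vstack([np.hstack(t[:2]),np.hstack(t[2:])]))
E
```

```text
17.975 64.3514028580119 ang wound 0.35319211319324495 0.16067726122571138 [-2.4 -3.4  6.6] [-0.23  0.19 -0.  ] 0.023228695985936843
radial 4.027847342225863 tangential cw 1.174916837671201
```

View pics/m1.png

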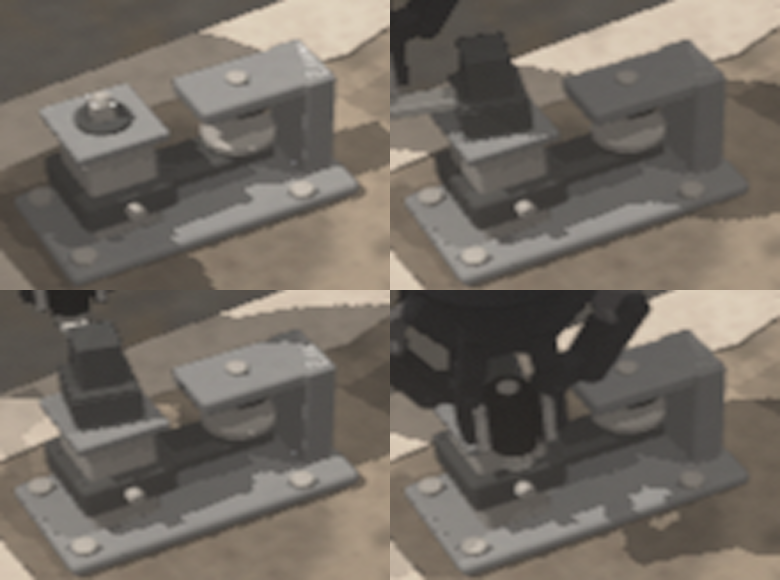

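The montage shows the pad disc under the beam, with its lower rim rising from y≈157 (scene0) to about 144 (after 360°) in crop pixels, as 12 mm should look. I'll work out the pad's gap from this, using the drive tip at (263.8,199.5) as the local bias check.

```bash
python3 - <<'E'
from h import *
np.set_printoptions(precision=1,suppress=True,linewidth=150)
C1=cam('wrist',np.load('w1.npy'));a=plane(C1,(291,130),.015);b=plane(C1,(443,178),.015);d=b-a;psi=np.arctan2(d[1],d[0]);print('psi',np.degrees(psi),np.hypot(*d[:2]))
c=robot.get_calibration('scene');K=np.array(c['camera_matrix']);R=np.array(c['R']);t=np.array(c['t'])
pr=lambda P:(lambda q:q[...,:2]/q[...,2:])((np.atleast_2d(P)@R.T+t)@K.T)
D=np.array([.5109,-.2235]);print('drive',pr([*D,.123]))
e=np.array([np.cos(psi),np.sin(psi)]);pc=D+.078*e;print('bolt',pr([*pc,.101]),pc)
th=np.linspace(0,2*np.pi,361)
for z in(.084,.072,.060,.056):
    P=np.c_[pc[0]+.021*np.cos(th),pc[1]+.021*np.sin(th),0*th+z];q=pr(P);i=q[:,1].argmax();print(z,'low',q[i],'u',q[:,0].min(),q[:,0].max())
for n in('scene0','sc90','sc180','sc270','sc360'):
    g=cv2.imread(f'pics/{n}.png',0)
    print(n)
    for u in(300,303,306): print(u,g[194:226,u])
E
```

```text
psi -4.213996980843346 0.13273487971878029
drive [[263.6 197.6]]
bolt [[301.5 191.5]] [ 0.6 -0.2]
0.084 low [301.6 205.7] u 290.66525811804365 312.5583293375982
0.072 low [301.7 210.2] u 290.86655354097326 312.54516882853255
0.06 low [301.7 214.5] u 291.063943431946 312.53226348334135
0.056 low [301.8 216. ] u 291.12889174835294 312.5280171261998
scene0
300 [138 157 154 155 155 156 152 137 111  91  87  84  89  95  95  96  96  96  95 108 120 132 132 111  90  63  66  61  58  67  81  84]
303 [129 155 155 155 156 153 135 107  88  86  71  64  85  95  95  95  95 102 113 118 118 118 110  99  85  57  57  60  74  84  84  83]
306 [156 155 154 154 149 130 102  88  83  70  59  81  97  96  97  96 107 117 118 117 118 128 123  88  64  56  61  79  93  90  83  93]
sc90
300 [ 93  98  97  97  98  98  98  97  90  84  82  82  87  93  93  93  93  93 100 112 116 105  93  81  57  58  57  56  66  80  82  82]
303 [ 97  98  98  98  98 100  97  89  83  81  68  61  83  92  92  92  93 104 115 115 115 107  96  82  57  56  56  68  80  83  82  82]
306 [ 98  98  98  97  98  95  87  83  80  68  57  79  93  94  92  99 
[... 588 characters left out ...]
 65  78  81  82  82  81]
303 [ 95  96  96  97  98  98  96  88  82  80  67  59  81  91  91  92 103 114 114 105  92  77  55  54  58  71  81  81  81  80  81  91]
306 [ 96  97  96  96  97  94  86  82  79  65  54  77  92  91  98 109 112 113 113 106  83  60  53  58  72  81  81  85  94  96  95  98]
sc360
300 [ 93  98  97  97  97  98  99  97  89  83  81  82  87  93  92  93 105 114 103  87  70  56  55  55  56  68  80  82  82  81  82  82]
303 [ 97  98  96  98  98  99  96  88  82  80  67  60  82  92  92 103 115 114 105  91  72  55  52  57  71  82  81  81  80  81  82  90]
306 [ 97  98  97  97  98  96  87  81  78  66  52  76  92  91 102 114 114 106  96  82  55  54  58  71  81  82  81  86  94 100 100  99]
```

The rim sits at row 211.6 now; at the stop it should be at about 205.7–206.7. That leaves about 13–16 mm (390–480°). Next comes 200° more with a small centring correction, then I'll re-check.

Request:
jog_arm(steps=[0,0,0,0.7,-10.8,-0.3,255,0,0,0,2.9,-10.8,0,255,0,0,0,4.7,-10.1,0,255,0,0,0,6.4,-9.1,0,255,0,0,0,7.9,-7.9,0,255,0,0,0,9.1,-6.4,0,255,0,0,0,10.1,-4.7,0,255,0,0,0,10.8,-2.9,0,255,0,0,0,11.1,-1.0,0,255])

```text
clock: 19.15
ee_pos: [0.4495, -0.2022, 0.1603]
tool_rot: [180.0, 0.0, 71.3]
contact_force: [3.6, -4.0, 2.2]
gripper_width: 0.0233
```

```bash
python3 st.py sc450
```

```text
19.15 63.90878868552008 ang wound 90.28363577802634 0.16033624996546053 [ 3.6 -4.   2.2] [-0.7  -0.73 -0.02] 0.023291496215679452
radial -4.747832018154128 tangential cw -2.6501873173029318
```

Request:
jog_arm(steps=[0,0,0,11.1,1.0,0,255,0,0,0,10.8,2.9,0,255,0,0,0,10.1,4.7,0,255,0,0,0,9.1,6.4,0,255,0,0,0,7.9,7.9,0,255,0,0,0,6.4,9.1,0,255,0,0,0,4.7,10.1,0,255,0,0,0,2.9,10.8,0,255,0,0,0,1.0,11.1,0,255])

```text
clock: 20.32
ee_pos: [0.5309, -0.1622, 0.1599]
tool_rot: [-179.9, -0.1, 71.3]
contact_force: [-3.0, -1.0, 1.6]
gripper_width: 0.0235
```

```bash
python3 st.py sc540; python3 - <<'E'
import cv2
for n in('sc450','sc540'):
    g=cv2.imread(f'pics/{n}.png',0)
    for u in(300,303,306): print(n,u,g[198:220,u])
E
```

```text
20.325 64.23185131980077 ang wound 180.37834215172722 0.15990301249054842 [-3.  -1.   1.6] [-0.14  0.65  0.04] 0.023506617710384894
radial -1.9689064325668781 tangential cw -2.499813638559907
sc450 300 [ 98  99  99  96  91  84  83  83  88  93  94 106 115 102  87  72  57  58
  57  60  72  83]
sc450 303 [ 99 100  97  89  83  81  68  61  83  92  99 111 114 105  89  70  56  55
  58  73  83  82]
sc450 306 [ 99  95  88  82  79  67  54  77  92 102 114 114 107  98  83  57  55  60
  73  82  83  82]
sc540 300 [149 149 145 130 106  87  82  82  86  92  99 106  98  82  65  58  58  56
  69 109 134 114]
sc540 303 [151 146 129 101  84  80  67  61  82  91 103 111 102  86  69  56  55  66
 109 123  97  80]
sc540 306 [143 124  96  82  79  66  54  76  97 107 114 107  97  81  55  53  74  87
  81  81  81  81]
```

Request:
jog_arm(steps=[0,0,0,-1.0,11.1,0,255,0,0,0,-2.9,10.8,0,255,0,0,0,-4.7,10.1,0,255,0,0,0,-6.4,9.1,0,255,0,0,0,-7.9,7.9,0,255,0,0,0,-9.1,6.4,0,255,0,0,0,-10.1,4.7,0,255,0,0,0,-10.8,2.9,0,255,0,0,0,-11.1,1.0,0,255])

```text
clock: 21.5
ee_pos: [0.5707, -0.2448, 0.1607]
tool_rot: [180.0, 0.0, 71.3]
contact_force: [1.0, 0.9, 1.2]
gripper_width: 0.0233
```

```bash
python3 st.py sc630; python3 - <<'E'
import cv2
for n in('sc540','sc630',):
    g=cv2.imread(f'pics/{n}.png',0)
    for u in(297,300,303,306,308): print(n,u,g[198:220,u])
cv2.imwrite('pics/m2.png',cv2.resize(cv2.imread('pics/sc630.png')[180:230,270:340],(784,560),interpolation=cv2.INTER_CUBIC))
E
```

```text
21.5 64.54634302421505 ang wound 271.2742923242716 0.160729175977958 [1.  0.9 1.2] [ 0.51 -0.13  0.01] 0.023269391416162216
radial 0.6781351246006079 tangential cw -1.1796197410855616
sc540 297 [148 148 148 146 133 109  87  84  79  85  92  91  87  75  56  57  61  61
  57  55  92 125]
sc540 300 [149 149 145 130 106  87  82  82  86  92  99 106  98  82  65  58  58  56
  69 109 134 114]
sc540 303 [151 146 129 101  84  80  67  61  82  91 103 111 102  86  69  56  55  66
 109 123  97  80]
sc540 306 [143 124  96  82  79  66  54  76  97 107 114 107  97  81  55  53  74  87
  81  81  81  81]
sc540 308 [130 105  84  81  68  53  75  99 109 112 113 101  74  60  55  68  81  81
  81  81  80  80]
sc630 297 [ 78  78  84  94 111 110  88  82  78  86  90  87  72  54  59  63  60  57
  68 110 136 136]
sc630 300 [ 88  97  98  96  91  84  81  81  88  93  98  97  82  64  55  55  55  68
 110 135 136 115]
sc630 303 [ 97  98  96  87  82  79  67  60  82  98 107 103  86  66  53  53  66 108
 135 125  98  81]
sc630 306 [ 97  94  86  81  77  66  53  76 102 113 104  92  78  54  53  74 114 115
  82  82  81  81]
sc630 308 [ 96  89  82  81  67  52  75 102 113 104  91  74  59  55  66 110 115  81
  82  81  82  82]
```

View pics/m2.png

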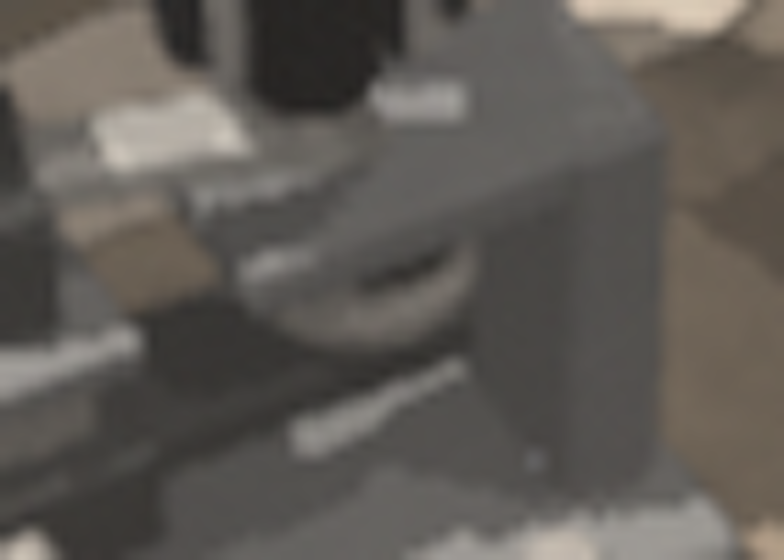

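The pad's top rim is at about row 208.5, and the dark rubber stop is visible at about (400,270) in the crop. That leaves an estimated 5–7.5 mm. I'll do another 90°.

Request:
jog_arm(steps=[0,0,0,-11.1,-1.0,0,255,0,0,0,-10.8,-2.9,0,255,0,0,0,-10.1,-4.7,0,255,0,0,0,-9.1,-6.4,0,255,0,0,0,-7.9,-7.9,0,255,0,0,0,-6.4,-9.1,0,255,0,0,0,-4.7,-10.1,0,255,0,0,0,-2.9,-10.8,0,255,0,0,0,-1.0,-11.1,0,255])

```text
clock: 22.68
ee_pos: [0.4889, -0.284, 0.1606]
tool_rot: [180.0, 0.0, 71.3]
contact_force: [2.7, -0.3, 4.8]
gripper_width: 0.0235
```

```bash
python3 st.py sc720; python3 - <<'E'
import cv2
g=cv2.imread(f'pics/sc720.png',0)
for u in(300,303,306,308): print(u,g[198:220,u])
E
```

```text
22.675 64.59213059015289 ang wound 0.4318726017819188 0.16063931311899962 [ 2.7 -0.3  4.8] [ 0.35 -0.56 -0.02] 0.023547642666654715
radial -0.5563502645841215 tangential cw -2.662275047083599
300 [98 98 98 97 90 82 81 82 87 94 94 78 59 55 54 53 57 72 81 81 82 82]
303 [ 99  99  97  89  82  80  67  60  90 106 101  85  63  53  53  60  73  80
  81  82  80  82]
306 [ 98  95  87  82  79  66  52  90 114 105  91  72  52  54  62  76  82  81
  81  81  81  81]
308 [ 97  90  82  80  68  52  84 109 103  86  72  55  56  58  72  81  82  82
  81  81  82  82]
```

Request:
jog_arm(steps=[0,0,0,0.2,-5.6,0,255,0,0,0,0.7,-5.5,0,255,0,0,0,1.2,-5.5,0,255,0,0,0,1.7,-5.3,0,255,0,0,0,0,0,0,255])

```text
clock: 23.35
ee_pos: [0.4694, -0.273, 0.1604]
tool_rot: [-179.9, 0.0, 71.3]
contact_force: [-0.8, -0.9, 4.7]
gripper_width: 0.0231
```

```bash
python3 st.py
```

```text
23.35 64.4990693558644 ang wound 20.38619791973528 0.16038292967057546 [-0.8 -0.9  4.7] [-0.12 -0.1   0.05] 0.02312693409329119
radial 1.2242374489856434 tangential cw 0.012269821818909787
```

Request:
jog_arm(steps=[0,0,0,2.1,-5.2,0,255,0,0,0,2.6,-4.9,0,255,0,0,0,3.0,-4.7,0,255,0,0,0,3.4,-4.4,0,255])

```text
clock: 23.85
ee_pos: [0.4551, -0.2563, 0.1604]
tool_rot: [180.0, 0.0, 71.3]
contact_force: [1.8, -3.1, 4.3]
gripper_width: 0.0233
```

```bash
python3 st.py sc760; python3 - <<'E'
import cv2
g=cv2.imread(f'pics/sc760.png',0)
for u in(300,303,306,308): print(u,g[198:220,u])
E
```

```text
23.85 64.26322446581436 ang wound 40.04000875437629 0.16042596653116567 [ 1.8 -3.1  4.3] [-0.21 -0.49  0.03] 0.023322921892726764
radial 0.04539837924394452 tangential cw -3.5512593563168706
300 [99 99 99 98 92 84 83 82 89 93 89 76 57 56 54 56 67 78 83 82 83 83]
303 [ 99  99  98  90  84  82  69  61  95 107  92  78  55  54  54  65  79  82
  82  83  82  82]
306 [ 99  96  88  83  80  67  54  91 109 100  84  60  55  59  73  83  83  83
  82  83  82  83]
308 [ 98  91  84  82  69  53  91 109  99  83  62  56  54  66  79  82  81  83
  83  83  82  83]
```

Request:
jog_arm(steps=[0,0,0,3.8,-4.1,0,255,0,0,0,4.1,-3.8,0,255,0,0,0,4.4,-3.4,0,255])

```text
clock: 24.28
ee_pos: [0.4485, -0.241, 0.1604]
tool_rot: [180.0, 0.0, 71.3]
contact_force: [2.1, -1.6, 3.7]
gripper_width: 0.0235
```

```bash
python3 st.py
```

```text
24.275 64.106603739716 ang wound 54.99132529046102 0.1603885800377091 [ 2.1 -1.6  3.7] [-0.3  -0.49 -0.04] 0.023485524059872233
radial -1.5993637405574406 tangential cw -2.1302667488053975
```

Request:
jog_arm(steps=[0,0,0,4.7,-3.0,0,255,0,0,0,5.0,-2.6,0,255,0,0,0,5.2,-2.1,0,255])

```text
clock: 24.65
ee_pos: [0.4461, -0.2245, 0.1603]
tool_rot: [180.0, 0.0, 71.3]
contact_force: [2.4, -3.2, 3.4]
gripper_width: 0.0231
```

```bash
python3 st.py
```

```text
24.65 63.9684260867442 ang wound 70.00867017233097 0.1603383393402699 [ 2.4 -3.2  3.4] [-0.38 -0.5  -0.02] 0.023091941308611644
radial -2.294119939329103 tangential cw -3.242334392996005
```

Request:
jog_arm(steps=[0,0,0,4.3,-1.4,0,255,0,0,0,4.3,-1.1,0,255,0,0,0,4.4,-0.8,0,255])

```text
clock: 25.02
ee_pos: [0.4472, -0.2112, 0.1603]
tool_rot: [180.0, 0.0, 71.3]
contact_force: [3.0, -2.6, 2.6]
gripper_width: 0.0233
```

```bash
python3 st.py sc802; python3 - <<'E'
import cv2
g=cv2.imread(f'pics/sc802.png',0)
for u in(300,303,306,308): print(u,g[198:220,u])
E
```

```text
25.025 63.87601592391502 ang wound 81.92948282480404 0.16033894133660628 [ 3.  -2.6  2.6] [-0.48 -0.59 -0.01] 0.023331995754797465
radial -3.450343101446241 tangential cw -2.0187884381545578
300 [ 98  98 100  97  91  85  83  82  89  94  80  61  57  57  55  58  72  82
  82  83  83  83]
303 [ 98 100  98  89  83  82  68  70  96 101  86  65  55  56  60  74  83  82
  82  83  83  82]
306 [ 99  96  88  83  80  67  58  92 106  91  75  56  55  63  78  83  83  82
  83  82  83  82]
308 [ 97  90  83  82  69  57  91 105  90  74  59  56  60  72  82  82  83  82
  82  83  82  82]
```

Request:
jog_arm(steps=[0,0,0,4.4,-0.3,0,255,0,0,0,4.5,0,0,255,0,0,0,4.5,0.2,0,255])

```text
clock: 25.45
ee_pos: [0.4512, -0.1984, 0.1603]
tool_rot: [-180.0, 0.0, 71.3]
contact_force: [0.6, -2.1, 3.8]
gripper_width: 0.0232
```

```bash
python3 st.py
```

```text
25.45 63.72965733175373 ang wound 93.99015665772612 0.1602918981830016 [ 0.6 -2.1  3.8] [-0.55 -0.24 -0.04] 0.023241919032975886
radial -1.3528829791293777 tangential cw -1.699216476420182
```

Request:
jog_arm(steps=[0,0,0,4.4,0.5,0,255,0,0,0,4.4,0.8,0,255,0,0,0,4.3,1.1,0,255])

```text
clock: 25.82
ee_pos: [0.4576, -0.1867, 0.1603]
tool_rot: [-179.9, 0.0, 71.3]
contact_force: [-0.7, -1.8, 3.6]
gripper_width: 0.0234
```

```bash
python3 st.py
```

```text
25.825 63.650091875667556 ang wound 106.06127370941442 0.16025355824194856 [-0.7 -1.8  3.6] [-0.5   0.04  0.01] 0.02335775137139074
radial -0.4265411574639212 tangential cw -1.8557745661814287
```

Request:
jog_arm(steps=[0,0,0,4.2,1.4,0,255,0,0,0,4.1,1.7,0,255,0,0,0,4.0,2.0,0,255])

```text
clock: 26.2
ee_pos: [0.4664, -0.1766, 0.1602]
tool_rot: [-179.9, -0.0, 71.3]
contact_force: [-1.8, -1.6, 3.6]
gripper_width: 0.0234
```

```bash
python3 st.py sc838; python3 - <<'E'
import cv2
g=cv2.imread(f'pics/sc838.png',0)
for u in(300,303,306,308): print(u,g[198:220,u])
E
```

```text
26.2 63.576159207429 ang wound 118.15291149979211 0.16019700123958536 [-1.8 -1.6  3.6] [-0.3  0.3  0. ] 0.023418964809945455
radial 0.08570736425781167 tangential cw -2.3616972396288833
300 [97 97 97 96 91 85 82 82 86 89 75 57 56 55 56 66 78 81 81 81 81 82]
303 [99 98 96 87 82 81 68 69 89 95 82 57 54 53 65 79 81 81 81 81 81 81]
306 [97 94 86 81 79 66 57 85 98 83 62 55 57 69 80 83 82 82 82 81 81 80]
308 [96 89 82 80 68 57 84 98 82 61 56 56 65 78 82 80 81 81 81 81 82 81]
```

Request:
jog_arm(steps=[0,0,0,3.9,2.2,0,255,0,0,0,3.7,2.5,0,255,0,0,0,3.5,2.8,0,255])

```text
clock: 26.62
ee_pos: [0.4748, -0.1692, 0.1596]
tool_rot: [-179.6, 0.2, 71.4]
contact_force: [-14.8, -5.9, 7.0]
gripper_width: 0.0232
```

```bash
python3 st.py
```

```text
26.625 64.21500300324458 ang wound 128.19484387319045 0.15964705600434598 [-14.8  -5.9   7. ] [-1.02  2.45  0.06] 0.023208633767922
radial 3.162091920179158 tangential cw -15.619060665051414
```

Contact with the stop: 15.6 N tangential, of which about 2 N is running friction. I'll ease slightly and hold the lean.

Request:
jog_arm(steps=[0,0,0,-0.4,-0.3,0,255,0,0,0,0,0,0,255,0,0,0,0,0,0,255])

```text
clock: 27.0
ee_pos: [0.4753, -0.1689, 0.1596]
tool_rot: [-179.7, 0.0, 71.3]
contact_force: [-7.8, -1.5, 6.0]
gripper_width: 0.0235
```

```bash
python3 st.py
```

```text
27.0 64.22613706473362 ang wound 128.67046517632656 0.15963974779338416 [-7.8 -1.5  6. ] [-0.43  1.21 -0.  ] 0.023549220613540457
radial 2.9198616517582927 tangential cw -7.388247254529769
```

Request:
jog_arm(steps=[0,0,0,0.3,0.2,0,255,0,0,0,0,0,0,255,0,0,0,0,0,0,255])

```text
clock: 27.38
ee_pos: [0.4755, -0.1687, 0.1596]
tool_rot: [-179.7, 0.0, 71.3]
contact_force: [-8.3, -1.6, 5.6]
gripper_width: 0.0234
```

```bash
python3 st.py
```

```text
27.375 64.24308787859214 ang wound 128.877013106451 0.15962745123622796 [-8.3 -1.6  5.6] [-0.48  1.34  0.06] 0.02339136741227518
radial 3.0946331619249197 tangential cw -7.818353710511303
```

Request:
jog_arm(steps=[0,0,0,0.8,0.7,0,255,0,0,0,0,0,0,255,0,0,0,0,0,0,255])

```text
clock: 27.75
ee_pos: [0.476, -0.1683, 0.1596]
tool_rot: [-179.6, 0.1, 71.4]
contact_force: [-9.8, -3.4, 6.5]
gripper_width: 0.0235
```

```bash
python3 st.py
```

```text
27.75 64.28707870576851 ang wound 129.50020857906568 0.15958472212265173 [-9.8 -3.4  6.5] [-0.62  1.64  0.03] 0.02352267286691226
radial 2.340575462887949 tangential cw -10.142874864923265
```

Request:
jog_arm(steps=[0,0,0,-0.6,-0.5,0,255,0,0,0,0,0,0,200,0,0,0,0,0,0,110,0,0,0,0,0,0,110,0,0,0,0,0,0,110,0,0,0,0,0,-20,110,0,0,0,0,0,-50,110,0,0,0,-30,0,-50,110,0,0,0,-30,0,-10,110,0,0,0,0,0,0,110])

```text
clock: 29.0
ee_pos: [0.4583, -0.2271, 0.2917]
tool_rot: [179.9, 0.0, 71.2]
contact_force: [0.9, 0.1, 0.2]
gripper_width: 0.0484
```

```bash
python3 - <<'E'
from h import *
s=robot.get_state();print(s['clock'],s['ee_pos'],s['contact_force'])
w=robot.read_camera('wrist')[...,::-1];t=robot.read_camera('scene')[...,::-1]
cv2.imwrite('pics/wf.png',w);cv2.imwrite('pics/sf.png',t)
cv2.imwrite('pics/mf.png',np.hstack([cv2.resize(w,(400,400)),cv2.resize(t[150:270,225:345],(400,400),interpolation=2)]))
g=cv2.cvtColor(t,6)
for u in(300,303,306,308): print(u,g[198:220,u])
E
```

```text
29.0 [ 0.45825659 -0.22710648  0.29167245] [0.85345354 0.11949399 0.24897109]
300 [ 98  99  98  96  90  84  82  83  86  89  76  56  57  55  56  66  79  82
 111 135 135 116]
303 [ 98  99  96  88  82  80  68  69  90  96  83  56  55  54  66  79  83  81
 111 134 114  82]
306 [97 95 86 82 79 67 58 85 98 82 61 55 57 70 80 82 82 81 82 82 81 82]
308 [97 89 82 81 68 57 84 98 82 62 57 57 66 78 82 82 81 82 82 82 81 82]
```

View pics/mf.png

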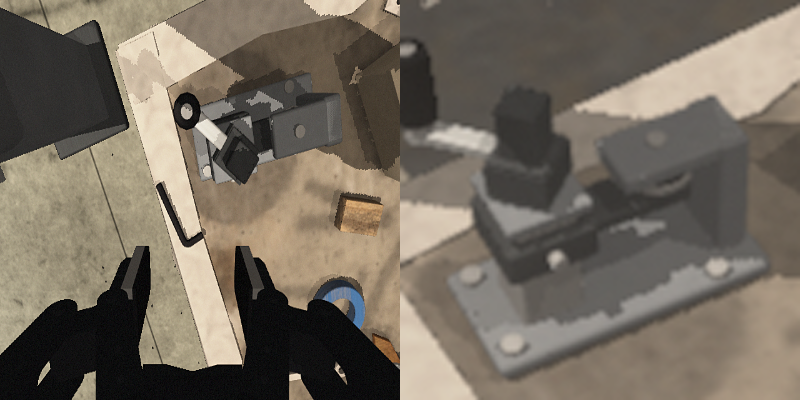

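The crank is still on the drive, the pad is up against the stop under the beam, and the block, hex key and tape look unmoved. I'll do a quick height check and hand in.

```bash
python3 - <<'E'
from h import *
T=pose();W=cam('wrist',T);S=cam('scene')
k=tri(ray(W,(299,132)),ray(S,(229,163)));print('knob top',k)
d=k[0][:2]-[.510,-.2229];print(np.hypot(*d),(-108.6-np.degrees(np.arctan2(d[1],d[0])))%360)
if abs(k[0][2]-.180)<.008: print(robot.job_done())
E
```

```text
knob top (array([ 0.4755122 , -0.16862878,  0.18174419]), [np.float64(2.8), np.float64(2.8)])
0.06430220287866005 128.96521558901847
the job is handed in; nothing more can be done
None
```

The crank is on the jack's drive and the pad is up against the stop. The job was handed in at about 29 s of the 72 s allowed.

- **Fitting:** I gripped the crank by its boss, lined it up with the square drive and slid it on. No noticeable force showed until the collar stopped it at about 6 N, with the hub's underside measured at 0.105 m.
- **Winding:** I turned the knob clockwise with the hand at a fixed angle for about 849° (2.36 turns). The first turns ran in 10° steps and the last stretch in 12–20° moves. Sideways load on the drive stayed at about 5 N or less in the readings I took.
- **At the stop:** The force rose at the very end. The last 12° move met the stop and peaked at 15.6 N at the knob, under the 20 N limit. I eased off, leaned steadily at about 10 N, then eased off again and let go.

**Last checks**
- **After release:** The crank stayed at 129°, where I left it. The knob top measured 0.182 m, against 0.180 m expected for a seated crank; the two views missed each other by 2.8 mm, so that check is rough.
- **Pad:** The picture shows the pad up under the stop.
- **Loose things:** The wood block, hex key and tape look unmoved by eye; I did not measure them.
- **Disagreement:** The total winding works out to 28.3 mm of travel, against a stated maximum of 28 mm. Compression of the rubber would account for the difference. My camera estimate had put the stop up to about 60° earlier than the force showed it.

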